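Set out a retainer case on the dental bench

ROBOT

A 6-joint arm with a two-finger parallel gripper is mounted at the origin on the work surface. World frame = base frame: x ahead of the robot, y to its left, z up, the work surface at z = 0. Lengths are in mm, angles in rad, forces in N, time in s.
With the tool pointing down it reaches from about 325 to 900 mm from the base axis. Payload 3.5 kg.
Tool frame: the origin (TCP) lies midway between the tips of the shut fingers; the grasp point (between the pads) lies env.grip_depth behind it (env.grip_depth is the distance from the TCP to the grasp point, in mm); z points along the fingers, y is the direction in which the jaws open and shut (so a half turn about z gives the same grasp; the last joint's range is limited). The gripper opens to 85 mm and grips with 20 to 120 N. Pads are 22 mm wide; open, the fingers measure 114 mm over their backs; the gripper's body (76 mm by 85 mm) begins 54 mm behind the grasp point. The pads swing forward as they close: fully open they stand 13 mm farther back than shut.
Start: joints at [1.109, 0.276, -0.026, 1.268, 0, 1.467], TCP at [219.475, 585.194, 231.313] pointing down, gripper open.
Joint ranges: [-3.12, 3.12], [-0.85, 1.88], [-1.08, 1.24], [-1.95, 2.15], [-1.57, 1.53], [-3.14, 3.14]. Speed limits (rad/s): [2.57, 2.57, 3.14, 3.14, 3.14, 3.14].

INTERFACE

Orientations are given as a rotation vector (axis times angle).
In Python, from station import env gives the robot as it stands. The module is installed in compiled form; this text tells all that it offers.
- The arm moves only by the tool drive_tool, never from a script. Its argument "targets" is text: rows parted by semicolons, each of 6 numbers parted by spaces: the shift along the world's x, y, z in m, then the turn, a rotation vector about the world's x, y, z in degrees. In form: dx dy dz rx ry rz; .... A call has 1 to 5 rows; each row is the pose to reach, as a shift and turn from the pose commanded when the call began; what a row does not reach only later rows make up. A row lasts 1/8 s, in which the tool goes at most 62.5 mm and 10.7 degrees, less where a joint would pass 70% of its speed; a pose out of reach is approached as far as the arm can. A call with a gripper value outside its range is refused whole. "jaw" is the closure, from -1 (fully open) to 1 (shut), set as the call begins (left out, the last holds). The fingers move at their own pace and stop on an object; the grip force is fixed at half the most. Time passes only in rows, so rows that repeat a pose let the fingers close. It gives the time, the measured TCP pose, the force and the opening at its end, in the units of the state.
- env.sense(): the state, without advancing time (a new reading comes with each control period).
- env.read_camera(name): name is "scene" or "top" or "wrist"; returns the picture (384x512x3 uint8, red, green, blue); there is no depth.
- env.camera_model(name): a dict with "mtx" (3x3 intrinsics, pixels), "k1" (the pictures are not rectified: a ray, as slopes to the right and down, at radius r is drawn at 1 + k1 r^2 times it, then the intrinsics apply), "R" (3x3) and "t" (3): a world point X has camera coordinates R X + t. Camera axes: x right, y down, z forward; pixel columns grow to the right and rows downward; lengths in mm; the calibration is good to about 2 mm. A picture is of the moment at which its call begins: read the wrist's pose just before it. camera_model takes no time and is no camera call; for the wrist camera it gives the pose at the moment of the call.
- env.hand_in(): hands the job in, once; it reports no verdict.
The state is a dict: "t": time; "joint_pos": joint angles; "dq": joint speeds; "joint_torque": joint torques, N m; "eef_pos": TCP position; "tool_rot": TCP orientation; "wrist_force": force on the tool from outside, world axes, zero at the start; "torque": the same for the moment, N m; "opening": opening from 0.0 (shut) to 1.0 (fully open).
Only numpy, scipy, OpenCV 4.12 (cv2) and the standard library are available. Lean on these libraries where they do the work, as an engineer would, in place of code of your own. Each camera call takes 0.05 s, during which the arm holds its last target.

TASK

Set out the next job on the dark bench tile: the plaster tooth cast on the tile midway between the purple and the green retainer case, the blue bur block centred on top of the purple case, and the black polish pot on the tile straight behind the green case (the side away from the robot, square to the tile), with a gap of about 25 mm between pot and case. Then put the small silver tin centred on top of the black pot. Leave everything upright and let go of, and do not disturb the brown bottle or the wax knife.

Things in the scene. Friction and masses are not known exactly. Their poses are not given: they have to be found in the camera images.
- tile_mid (a point): Point on the top face of the fixed dark grey bench tile (170 x 260 mm, 6 mm thick), midway between the two cases. x axis: along the tile's short side, away from the robot ('behind'); y axis: along its long side, to the robot's left; z up. The tile reaches 50 mm in front of this point (-x), 120 mm behind it (+x) and 130 mm to each side. The tile's position and yaw differ from start to start.
- case_purple: Fixed purple retainer case standing on the tile: closed, flat-topped box 50 (x) x 56 (y) x 28 mm high. Origin at the centre of its underside (on the tile top), axes parallel to the tile's. It stands 85 mm from tile_mid along the tile's y axis, on either side, which changes from start to start; the green case is opposite.
- case_green: Fixed green retainer case, same shape, size and axes as the purple one, on the other side of tile_mid (85 mm from it). Origin at the centre of its underside (on the tile top).
- cast_c (a point): Loose plaster tooth cast, 0.1 to 0.2 kg: yellow base block 46 (its x) x 56 (its y) x 22 mm high with a low horseshoe of pale teeth on top, 32 mm high in all. Point at its centre, 16 mm above its underside; z up. The four loose things start upright on the bench, two on each side of the tile, in shuffled places.
- pot_c (a point): Loose black polish pot, upright cylinder 46 mm in diameter and 40 mm high, flat top with an orange disc. About 0.08 to 0.17 kg. Point at its centre, 20 mm above its underside; z up.
- tin_c (a point): Loose small silver tin, upright cylinder 38 mm in diameter and 22 mm high, flat top with a blue disc. About 0.05 kg. Point at its centre, 11 mm above its underside; z up.
- burs_c (a point): Loose blue bur block, 48 (its x) x 26 (its y) x 24 mm high, about 0.06 kg; a row of five small burs along its x axis stands up from its top to 42 mm above its underside. Point at the centre of the blue block, 12 mm above its underside; z up.
- bottle_c (a point): Bystander, loose: brown glass bottle with white cap, 42 mm in diameter, 85 mm high, standing on the bench beyond the tile. Point at its centre, half-way up. Leave alone.
- knife: Bystander, loose: wax knife with a black handle and steel blade, 157 mm long, 10 mm thick, lying on the bench beyond the tile. Origin on its underside near the middle, x axis towards the blade. Leave alone.

How it is judged (in metres and radians):
At the end, for the whole second after the job is handed in: All upright (0.12 rad), released, at rest: cast on the tile within 14 mm of tile_mid; pot on the tile, centre 58 to 88 mm behind the green case's centre (tile x) and within 14 mm sideways; tin on the pot within 10 mm of its centre; bur block on the purple case within 14 mm of its centre (horizontal distance between cast_c and tile_mid below 0.014 m and z of cast_c in the frame of tile_mid between 0.012 and 0.02 m and x of pot_c in the frame of case_green between 0.058 and 0.088 m and y of pot_c in the frame of case_green between -0.014 and 0.014 m and z of pot_c in the frame of tile_mid between 0.016 and 0.024 m and horizontal distance between tin_c and pot_c below 0.01 m and z of tin_c in the frame of tile_mid between 0.047 and 0.055 m and horizontal distance between burs_c and case_purple below 0.014 m and z of burs_c in the frame of case_purple between 0.036 and 0.044 m and angle between each of cast_c, pot_c, tin_c, burs_c's own z axis and vertical below 0.12 rad and linear speed of each of cast, pot, tin, burs below 0.02 m/s); the robot touches nothing.
It fails at once if the brown bottle is moved by more than 25 mm (distance of bottle_c from where it was at the start of the episode above 0.025 m).
It fails at once if the wax knife is moved by more than 25 mm (distance of knife from where it was at the start of the episode above 0.025 m).
It also fails if it takes over 99 s, if anything falls off the work surface, if the arm or the gripper's body presses on something with over 40 N, if the wrist force passes 120 N, or if a joint passes its speed limit or range.

## Working session

There is one attempt and no reset: what is moved stays moved. The work goes in short steps, Python scripts to look and compute and a tool call to move; the robot and the scene stay as the last step left them, time stands still between calls to the robot, and variables do not carry over. Pictures are saved under pics/ and viewed, and the job is handed in when it is done.

Besides the shell and the picture viewer there is one more tool, called after "Emit:" as name(argument=value, ...) on one line, values as JSON. drive_tool: Moves the arm, as the interface text tells. Its arguments: {"type":"object","properties":{"targets":{"type":"string"},"jaw":{"type":"number"}},"required":["targets"]}

```bash
mkdir -p pics; ls; python3 - <<'E'
from station import env
import cv2
print(env.sense()); print(env.grip_depth)
for n in("scene","top","wrist"):
    m=env.camera_model(n); print(n,m)
    cv2.imwrite(f"pics/{n}0.png",env.read_camera(n)[:,:,::-1])
E
```

```text
pics
{'t': 0.0, 'joint_pos': array([ 1.10859696e+00,  2.77157137e-01, -2.78934978e-02,  1.26800993e+00,
       -6.16282171e-05,  1.46741009e+00]), 'dq': array([-0.00076582, -0.00101978, -0.0014785 , -0.00012582,  0.00068429,
       -0.00103164]), 'joint_torque': array([ 8.58180065e-04, -4.45508623e+01,  2.95203656e+01,  1.62690505e-02,
       -1.11743668e-04,  3.80403250e-06]), 'eef_pos': array([219.14147182, 584.47965935, 230.13878143]), 'tool_rot': array([-0.56050106, -3.09060407,  0.00344177]), 'wrist_force': array([-0.47871522, -0.13951285, -0.34860859]), 'torque': array([-0.01871019, -0.02051708,  0.0035852 ]), 'opening': 1.000121594266311}
18.700000000000003
scene {'mtx': array([[376.0204044 ,   0.        , 256.64944605],
       [  0.        , 376.0204044 , 189.48629022],
       [  0.        ,   0.        ,   1.        ]]), 'k1': -0.09382096716280214, 'R': array([[-0.32971488,  0.94402112,  0.010593  ],
       [ 0.81270808,  0.2895256 , -0.50564859],
       [-0.4804099 , -0.15811085, -0.8626745 ]]), 't': array([ 177.32937335, -436.70760329, 1198.89195226])}
top {'mtx': array([[474.42447064,   0.        , 248.62264639],
       [  0.        , 474.42447064, 192.11738355],
       [  0.        ,   0.        ,   1.        ]]), 'k1': -0.14784218674382774, 'R': array([[ 2.91238413e-02, -9.99569807e-01,  3.46460841e-03],
       [-9.90670426e-01, -2.93258378e-02, -1.33086821e-01],
       [ 1.33131171e-01,  4.43714371e-04, -9.91098327e-01]]), 't': array([ -21.14267809,  583.05547437, 1018.63585382])}
wrist {'mtx': array([[332.34887779,   0.        , 250.24517906],
       [  0.        , 332.34887779, 192.32939604],
       [  0.        ,   0.        ,   1.        ]]), 'k1': -0.0074478708443038635, 'R': array([[ 0.35132552,  0.93625131, -0.00196367],
       [ 0.88713803, -0.33222405,  0.32033311],
       [ 0.29925992, -0.11428324, -0.94730293]]), 't': array([-622.18391715,  -40.15371407,  381.36579457])}
```

View pics/top0.png

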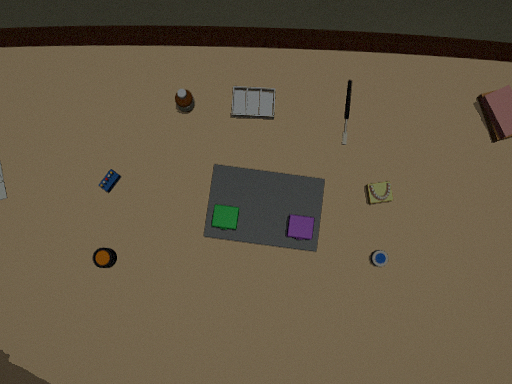

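View pics/scene0.png

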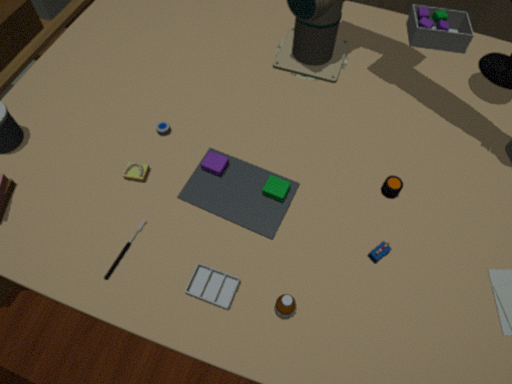

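View pics/wrist0.png

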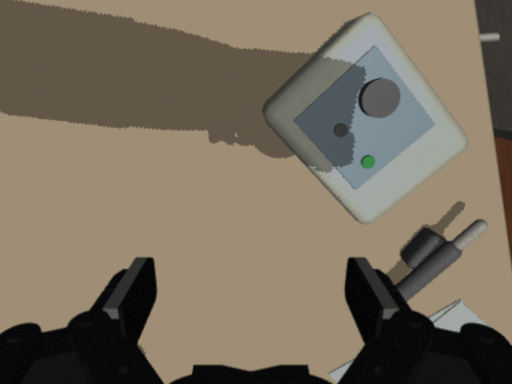

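The top view shows green case (226,217), purple case (301,228), pot (104,258), burs (110,181), cast (380,192), tin (380,258), bottle (184,98) and knife (348,110). The scene view shows the same layout from behind. The wrist camera sees only other clutter.

```bash
cat > h.py <<'E'
import numpy as np, cv2
from station import env
def ray(m,uv):
    uv=np.asarray(uv,float).reshape(-1,2)
    K=m['mtx'];k=m['k1']
    d=np.c_[(uv[:,0]-K[0,2])/K[0,0],(uv[:,1]-K[1,2])/K[1,1]]
    s=d.copy()
    for _ in range(20): s=d/(1+k*(s**2).sum(1,keepdims=True))
    r=np.c_[s,np.ones(len(s))]@m['R']
    return -m['R'].T@m['t'], r
def onz(m,uv,z):
    c,r=ray(m,uv); return c+r*((z-c[2])/r[:,2])[:,None]
def proj(m,X):
    p=np.atleast_2d(X)@m['R'].T+m['t']; s=p[:,:2]/p[:,2:]
    s=s*(1+m['k1']*(s**2).sum(1,keepdims=True))
    return s*[m['mtx'][0,0],m['mtx'][1,1]]+[m['mtx'][0,2],m['mtx'][1,2]]
def hsv(im): return cv2.cvtColor(im,cv2.COLOR_RGB2HSV)
def blobs(mask,amin=30):
    n,l,s,c=cv2.connectedComponentsWithStats(mask.astype(np.uint8))
    return [(int(s[i,4]),c[i].round(1),l==i) for i in range(1,n) if s[i,4]>=amin]
def quad(mask):
    cs,_=cv2.findContours(mask.astype(np.uint8),cv2.RETR_EXTERNAL,cv2.CHAIN_APPROX_NONE)
    c=max(cs,key=cv2.contourArea); return cv2.minAreaRect(c),c
E
python3 - <<'E'
from h import *
for n in("top","scene"):
    im=cv2.imread(f"pics/{n}0.png")[:,:,::-1].copy(); m=env.camera_model(n); H=hsv(im)
    h,s,v=[H[...,i].astype(int) for i in range(3)]
    pts=dict(top=dict(green=(226,217),purple=(301,228),pot=(104,258),burs=(110,181),cast=(375,198),tin=(380,258),tile=(260,190)),
      scene=dict(green=(277,187),purple=(215,162),pot=(393,183),burs=(379,254),cast=(135,177),tin=(163,128),tile=(240,210)))[n]
    for k,(x,y) in pts.items(): print(n,k,H[y,x])
    M=dict(green=(h>50)&(h<70)&(s>150)&(v>100),purple=(h>135)&(h<155)&(s>100)&(v>80),blue=(h>100)&(h<125)&(s>140)&(v>90),orange=(h>5)&(h<16)&(s>200)&(v>120),cast=(h>22)&(h<33)&(s>60)&(v>100))
    for k,mk in M.items():
        for a,c,b in blobs(mk,15): print(n,k,a,c,{z:onz(m,c,z)[0,:2].round(1).tolist() for z in (22,34,40)})
E
```

```text
top green [ 68 204 106]
top purple [138 129 111]
top pot [ 16 213 115]
top burs [106 199  86]
top cast [26 89 89]
top tin [107 212  95]
top tile [60  7 69]
top green 461 [225.  216.2] {22: [529.5, 47.6], 34: [528.5, 47.0], 40: [528.0, 46.7]}
top purple 516 [300.5 226.5] {22: [511.1, -123.0], 34: [510.4, -121.6], 40: [510.0, -121.0]}
top blue 72 [380.1 258. ] {22: [444.4, -305.2], 34: [444.4, -301.8], 40: [444.4, -300.1]}
top cast 99 [379.5 187.8] {22: [604.6, -304.2], 34: [602.8, -300.8], 40: [601.9, -299.1]}
top cast 27 [390.3 193.9] {22: [591.2, -329.5], 34: [589.5, -325.9], 40: [588.7, -324.1]}
top cast 29 [373.7 199.4] {22: [577.4, -290.4], 34: [575.9, -287.2], 40: [575.1, -285.6]}
scene green [ 68 208 119]
scene purple [136 140 124]
scene pot [ 17 249 136]
scene burs [106 184 101]
scene cast [ 28 112 127]
scene tin [111 135 115]
scene tile [86 25 70]
scene green 25 [441.5  13. ] {22: [-375.9, 390.9], 34: [-355.1, 387.2], 40: [-344.8, 385.3]}
scene green 293 [276.  185.8] {22: [523.9, 45.1], 34: [530.9, 46.7], 40: [534.5, 47.5]}
scene purple 77 [423.4  11.1] {22: [-358.4, 325.3], 34: [-337.9, 322.6], 40: [-327.7, 321.3]}
scene purple 94 [426.4  21.9] {22: [-295.6, 341.0], 34: [-276.1, 338.1], 40: [-266.3, 336.6]}
scene purple 57 [443.9  24. ] {22: [-310.3, 402.8], 34: [-290.5, 398.9], 40: [-280.7, 397.0]}
scene purple 341 [214.5 161.1] {22: [506.6, -124.9], 34: [513.9, -120.8], 40: [517.6, -118.7]}
scene blue 31 [161.9 125.6] {22: [446.0, -305.4], 34: [454.2, -298.5], 40: [458.4, -295.0]}
scene blue 100 [379.9 251.2] {22: [608.7, 318.9], 34: [614.5, 316.4], 40: [617.3, 315.1]}
scene cast 18 [127.8 163.3] {22: [587.0, -332.2], 34: [593.1, -324.9], 40: [596.1, -321.2]}
scene cast 67 [141.6 170.9] {22: [595.7, -287.2], 34: [601.7, -280.6], 40: [604.7, -277.3]}
scene cast 21 [126.6 173.4] {22: [615.2, -319.8], 34: [620.9, -312.7], 40: [623.7, -309.1]}
```

```bash
python3 - <<'E'
from h import *
a=cv2.imread("pics/top0.png"); b=cv2.imread("pics/scene0.png")
def c(i,x,y): return cv2.resize(np.clip(i[y-20:y+20,x-25:x+25]*2.0,0,255).astype(np.uint8),(400,300),interpolation=cv2.INTER_CUBIC)
cv2.imwrite("pics/crop.png",np.vstack([np.hstack([c(a,110,181),c(a,104,258)]),np.hstack([c(a,380,192),c(b,380,252)])]))
m=env.camera_model("top");im=a[:,:,::-1].copy();H=hsv(im);h,s,v=[H[...,i].astype(int) for i in range(3)]
for k,mk,z in(("orange",(h>8)&(h<20)&(s>180)&(v>60),40),("blue",(h>98)&(h<125)&(s>120)&(v>30),24),("cast",(h>22)&(h<40)&(s>50)&(v>50),26)):
    mk=mk.astype(np.uint8); mk[:150]=0
    for ar,ce,bb in blobs(mk,15):
        r,_=quad(bb); print(k,ar,ce,onz(m,ce,z)[0].round(1),r[1:],'corners',onz(m,cv2.boxPoints(r),z)[:,:2].round().tolist())
E
```

```text
orange 166 [102.1 257.3] [427.5 317.3  40. ] ((13.435027122497559, 14.142135620117188), 45.0) corners [[426.0, 339.0], [449.0, 318.0], [429.0, 295.0], [406.0, 316.0]]
blue 164 [109.3 180. ] [604.  316.7  24. ] ((10.365082740783691, 19.998512268066406), 37.5685920715332) corners [[593.0, 342.0], [631.0, 316.0], [616.0, 295.0], [579.0, 321.0]]
blue 76 [380.1 257.9] [ 444.6 -304.6   24. ] ((9.0, 9.0), 0.0) corners [[435.0, -295.0], [455.0, -295.0], [456.0, -316.0], [436.0, -316.0]]
cast 310 [379.9 191.5] [ 595.5 -304.    26. ] ((19.940412521362305, 22.910261154174805), 81.8698959350586) corners [[613.0, -274.0], [622.0, -327.0], [577.0, -334.0], [568.0, -280.0]]
```

View pics/crop.png

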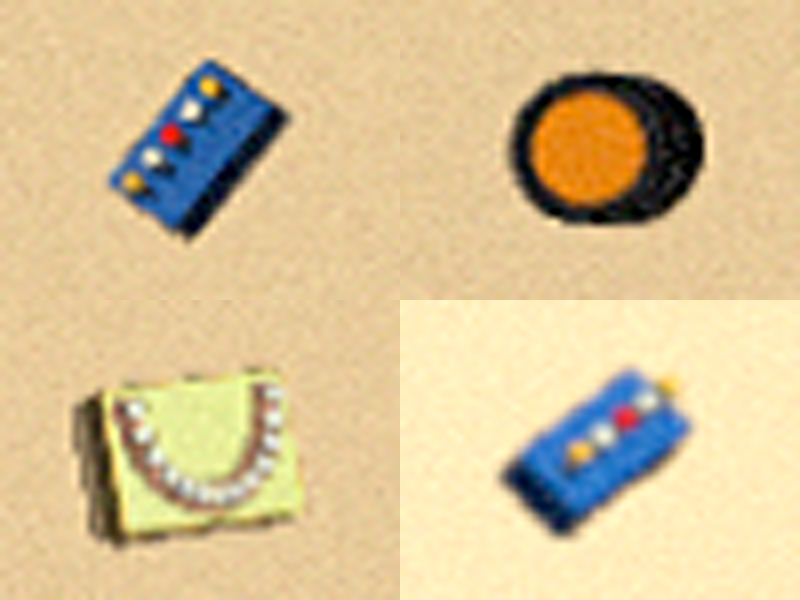

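The crops show the burs block yawed, the pot with its disc at about (102,257), the cast nearly square to the world, and burs standing along the block's long axis. The masks agree with these.

```bash
cat >> h.py <<'E'
from scipy.spatial.transform import Rotation as Rn
def jaw(s=None):
    s=s or env.sense(); R=Rn.from_rotvec(s['tool_rot']).as_matrix()
    return float(np.degrees(np.arctan2(R[1,1],R[0,1]))),R
E
python3 - <<'E'
from h import *
a,R=jaw();print(a,R.round(3)); m=env.camera_model("wrist"); c=-m['R'].T@m['t']; print(c, R.T@(c-env.sense()['eef_pos']), R.T@m['R'][2])
E
```

```text
69.44138846457462 [[-0.936  0.351 -0.001]
 [ 0.351  0.936 -0.002]
 [ 0.    -0.002 -1.   ]]
[140.11119285 612.81976611 373.05093131] [  83.9794047    -1.65295996 -142.62558117] [-3.20553377e-01 -8.99492242e-06  9.47230454e-01]
```

Emit:
drive_tool(targets="0.05 -0.035 0 0 0 -3;0.1 -0.07 0 0 0 -6;0.15 -0.105 0 0 0 -9;0.2 -0.14 0 0 0 -12;0.25 -0.175 0 0 0 -13.4", jaw=-1)

```text
t: 0.78
eef_pos: [470.7, 408.8, 231.0]
tool_rot: [-0.919, -3.004, 0.0]
wrist_force: [0.4, 0.8, -0.5]
opening: 1.001
```

Emit:
drive_tool(targets="0.05 -0.035 -0.01 0 0 0;0.1 -0.07 -0.03 0 0 0;0.135 -0.093 -0.05 0 0 0;0.135 -0.093 -0.05 0 0 0;0.135 -0.093 -0.05 0 0 0")

```text
t: 1.4
eef_pos: [603.9, 317.2, 180.9]
tool_rot: [-0.917, -3.003, 0.001]
wrist_force: [-0.5, 0.3, 0.2]
opening: 0.994
```

```bash
cat > look.py <<'E'
import sys
from h import *
m=env.camera_model("wrist"); s=env.sense(); im=env.read_camera("wrist")
cv2.imwrite(f"pics/{sys.argv[1]}.png",im[:,:,::-1])
np.savez(f"pics/{sys.argv[1]}.npz",**m)
print(s['t'],s['eef_pos'].round(1),jaw(s)[0],s['opening'],s['wrist_force'].round(1),s['joint_pos'].round(2))
E
python3 look.py w1
```

```text
1.4 [603.9 317.2 180.9] 56.03089283411402 0.9939159999446754 [-0.5  0.3  0.2] [0.39 0.4  0.04 1.21 0.   0.98]
```

View pics/w1.png

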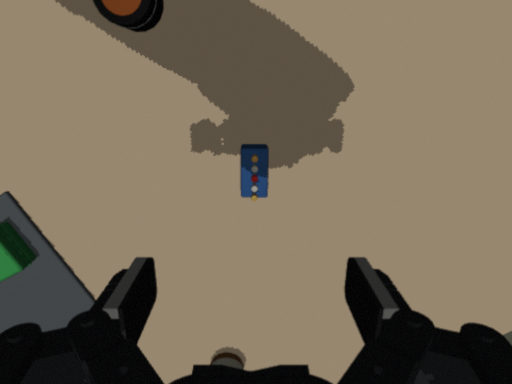

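The block sits at about (254,172) in the wrist view and is square to the jaws. The pot's rim is at (125,5) and the green case corner at (10,250).

```bash
python3 - <<'E'
from h import *
im=cv2.imread("pics/w1.png")[:,:,::-1].copy(); m=dict(np.load("pics/w1.npz"));H=hsv(im);h,s,v=[H[...,i].astype(int) for i in range(3)]
mk=(h>98)&(h<125)&(s>120)
for a,c,b in blobs(mk,200):
    print(a,c); cs=quad(b)[0]; print(cs)
    # top face: brighter
    mt=b&(v>60); r=quad(mt)[0]; print(r, onz(m,r[0],24), onz(m,cv2.boxPoints(r),24).round(1).tolist())
E
```

```text
1091 [253.9 169.2]
((254.0, 170.5), (51.0, 26.0), 90.0)
((253.5, 172.5), (47.0, 25.0), 90.0) [[602.88133867 319.06904489  24.        ]] [[578.1, 321.9, 24.0], [590.8, 340.8, 24.0], [628.8, 316.1, 24.0], [615.5, 296.2, 24.0]]
```

Emit:
drive_tool(targets="-0.001 0.002 -0.06 0 0 0;-0.001 0.002 -0.12 0 0 0;-0.001 0.002 -0.16 0 0 0;-0.001 0.002 -0.177 0 0 0;-0.001 0.002 -0.177 0 0 0")

```text
t: 2.08
eef_pos: [602.6, 319.9, 4.3]
tool_rot: [-0.915, -3.005, 0.001]
wrist_force: [-0.1, 0.5, 0.4]
opening: 1.0
```

Emit:
drive_tool(targets="0 0 0 0 0 0;0 0 0 0 0 0;0 0 0 0 0 0;0 0 0 0 0 0;0 0 0 0 0 0", jaw=1)

```text
t: 2.7
eef_pos: [604.7, 319.6, 5.7]
tool_rot: [0.917, 3.003, 0.003]
wrist_force: [0.7, 0.4, 5.6]
opening: 0.29
```

Emit:
drive_tool(targets="0 0 0.05 0 0 0;0 0 0.11 0 0 0;-0.01 -0.05 0.14 0 0 0;-0.02 -0.1 0.15 0 0 0;-0.03 -0.15 0.15 0 0 0")

```text
t: 3.32
eef_pos: [573.8, 168.0, 155.6]
tool_rot: [0.916, 3.003, 0.001]
wrist_force: [0.8, -0.2, -1.4]
opening: 0.288
```

Emit:
drive_tool(targets="-0.01 -0.055 0 0 0 0;-0.02 -0.11 0 0 0 0;-0.03 -0.165 0 0 0 0;-0.04 -0.22 0 0 0 0;-0.045 -0.24 0 0 0 0")

```text
t: 3.95
eef_pos: [527.3, -73.4, 153.9]
tool_rot: [-0.922, -3.002, 0.001]
wrist_force: [-0.7, 0.3, -0.8]
opening: 0.29
```

```bash
python3 look.py w2
```

```text
3.95 [527.3 -73.4 153.9] 55.84702027701509 0.28997327205370305 [-0.7  0.3 -0.8] [-0.26  0.17 -0.33  1.07 -0.    0.34]
```

View pics/w2.png

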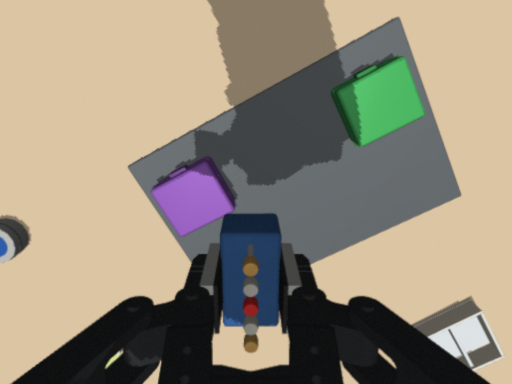

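The wrist view shows the held block at (250,280), the purple case at (195,197) and the green case at (380,100), both clear enough to measure.

```bash
python3 - <<'E'
from h import *
im=cv2.imread("pics/w2.png")[:,:,::-1].copy(); m=dict(np.load("pics/w2.npz"));H=hsv(im);h,s,v=[H[...,i].astype(int) for i in range(3)]
for k,mk in(("p",(h>130)&(h<158)&(s>80)),("g",(h>50)&(h<72)&(s>150))):
    a,c,b=max(blobs(mk,200),key=lambda q:q[0]); r,ct=quad(b)
    ap=cv2.approxPolyDP(cv2.convexHull(ct),5,True).reshape(-1,2)
    print(k,a,c,r,'\npoly',ap.tolist(), onz(m,ap,34).round(1).tolist(), 'centre',onz(m,c,34).round(1))
    print(H[int(c[1]),int(c[0])], [np.percentile(v[b],q) for q in (5,25,50,75)])
t=(s<50)&(v<120)&(h>0)
E
python3 - <<'E'
import cv2,numpy as np
a=cv2.imread("pics/w2.png")[40:250,120:450]
cv2.imwrite("pics/w2c.png",cv2.resize(a,None,fx=2.4,fy=2.4))
E
```

```text
p 4100 [193.7 196.1] ((193.30052185058594, 196.65802001953125), (64.20756530761719, 69.39022827148438), 59.74356460571289) 
poly [[209, 157], [235, 206], [180, 236], [152, 187]] [[487.0, -88.7, 34.0], [533.3, -95.6, 34.0], [529.3, -151.4, 34.0], [480.8, -142.9, 34.0]] centre [[ 506.6 -119.1   34. ]]
[137 122 203] [np.float64(65.0), np.float64(169.0), np.float64(198.0), np.float64(201.0)]
g 657 [354.1  99.9] ((359.4716491699219, 90.962890625), (47.498695373535156, 96.56465911865234), 26.02959442138672) 
poly [[402, 58], [356, 143], [334, 89]] [[506.8, 72.9, 34.0], [543.4, 14.8, 34.0], [497.8, 20.6, 34.0]] centre [[513.4  29.4  34. ]]
[ 67 145 121] [np.float64(52.0), np.float64(58.0), np.float64(72.0), np.float64(97.0)]
```

View pics/w2c.png

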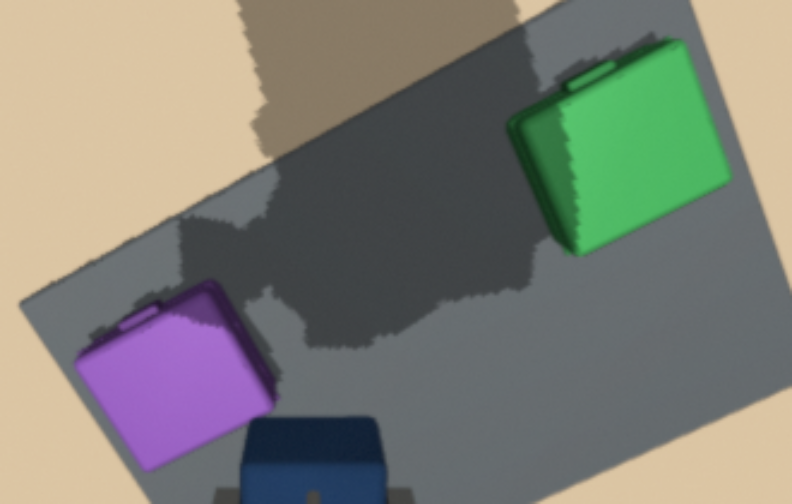

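The crop shows the green top's corners at about (522,120), (683,43), (730,178), (580,253) and the purple top's at (80,358), (207,288), (272,408), (148,470).

```bash
python3 - <<'E'
from h import *
m=dict(np.load("pics/w2.npz"))
for k,p in(("g",[(522,120),(683,43),(730,178),(580,253)]),("p",[(80,358),(207,288),(272,408),(148,470)])):
    q=np.array(p,float)/2.4+[120,40]; X=onz(m,q,34)[:,:2]; print(k,X.round(1).tolist(),X.mean(0).round(1), np.linalg.norm(np.diff(X,axis=0),axis=1).round(1))
E
```

```text
g [[499.9, 22.4], [507.9, 74.5], [553.2, 69.2], [547.6, 17.6]] [527.2  45.9] [52.6 45.6 52. ]
p [[482.9, -143.2], [487.7, -92.0], [535.5, -98.8], [530.0, -150.1]] [ 509. -121.] [51.5 48.3 51.6]
```

Emit:
drive_tool(targets="-0.018 -0.05 -0.01 0 0 0;-0.018 -0.05 -0.05 0 0 0;-0.018 -0.05 -0.09 0 0 0;-0.018 -0.05 -0.113 0 0 0;-0.018 -0.05 -0.115 0 0 0")

```text
t: 4.62
eef_pos: [509.3, -120.1, 38.0]
tool_rot: [-0.916, -3.002, -0.0]
wrist_force: [-2.1, 0.7, 6.1]
opening: 0.291
```

Emit:
drive_tool(targets="0 0 0 0 0 0;0 0 0 0 0 0")

```text
t: 4.88
eef_pos: [510.7, -120.6, 39.5]
tool_rot: [0.917, 3.004, 0.0]
wrist_force: [0.3, 0.9, -0.4]
opening: 0.295
```

```bash
python3 look.py w3
```

```text
4.875 [ 510.7 -120.6   39.5] 56.05765185208983 0.29455536897784507 [ 0.3  0.9 -0.4] [-0.36  0.28 -0.47  0.82  0.    0.24]
```

View pics/w3.png

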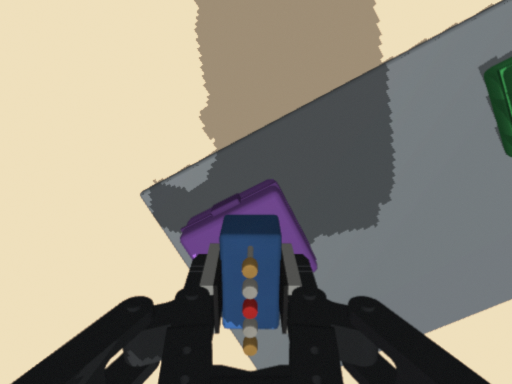

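The block at (250,270) is over the purple case and near its centre. Releasing.

Emit:
drive_tool(targets="0 0 -0.001 0 0 0;0 0 -0.001 0 0 0;0 0 -0.001 0 0 0;0 0 -0.001 0 0 0", jaw=-1)

```text
t: 5.42
eef_pos: [510.5, -120.8, 38.4]
tool_rot: [0.917, 3.004, -0.0]
wrist_force: [-0.1, 0.4, -0.1]
opening: 1.003
```

Emit:
drive_tool(targets="0 0 0.03 0 0 0;0 0 0.09 0 0 0;0 0 0.14 0 0 0;0 0.05 0.14 0 0 0;0 0.1 0.14 0 0 0")

```text
t: 6.05
eef_pos: [511.4, -20.3, 179.7]
tool_rot: [0.919, 3.001, 0.001]
wrist_force: [-0.1, -0.4, -0.4]
opening: 1.0
```

```bash
python3 look.py w4
```

```text
6.05 [511.4 -20.3 179.7] 55.93044648007753 1.0002316086461858 [-0.1 -0.4 -0.4] [-0.17  0.11 -0.34  1.11  0.    0.43]
```

View pics/w4.png

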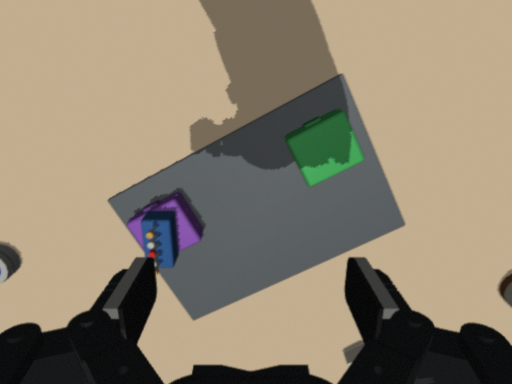

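The block is on the case; its top is around (160,240). I'll measure its offset and take the pot's position from the earlier view.

```bash
python3 - <<'E'
from h import *
im=cv2.imread("pics/w4.png")[:,:,::-1].copy(); m=dict(np.load("pics/w4.npz"));H=hsv(im);h,s,v=[H[...,i].astype(int) for i in range(3)]
mk=(h>100)&(h<125)&(s>120)
a,c,b=max(blobs(mk,200),key=lambda q:q[0]); r,_=quad(b&(v>70)); print(a,c,r,onz(m,r[0],58).round(1))
cv2.imwrite("pics/w4c.png",cv2.resize(cv2.imread("pics/w4.png")[180:280,100:220],None,fx=6,fy=6,interpolation=cv2.INTER_CUBIC))
E
```

```text
1338 [161.8 235.5] ((157.40113830566406, 242.96180725097656), (48.63706588745117, 28.49013328552246), 84.5596694946289) [[ 508.7 -120.    58. ]]
```

View pics/w4c.png

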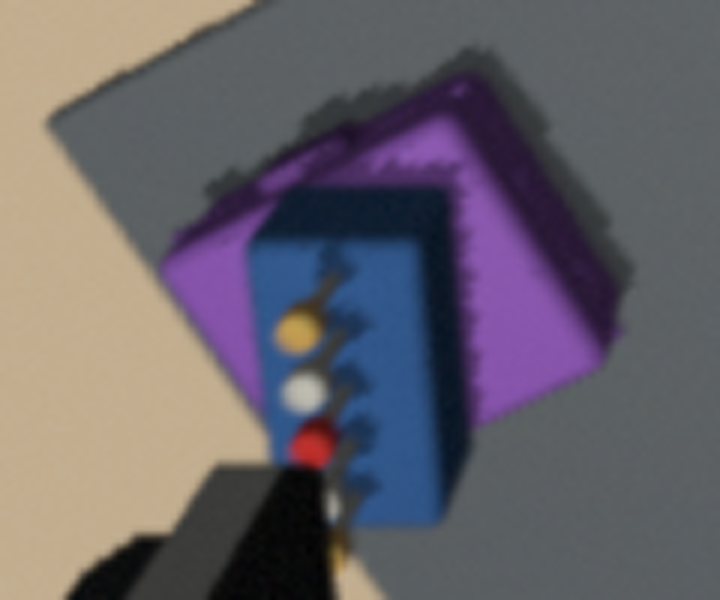

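Emit:
drive_tool(targets="-0.013 0.055 0 0 0 7;-0.026 0.11 0 0 0 14;-0.04 0.165 0 0 0 21;-0.053 0.22 0 0 0 28;-0.067 0.275 0 0 0 28")

```text
t: 6.72
eef_pos: [443.0, 255.8, 178.4]
tool_rot: [0.162, 3.137, 0.0]
wrist_force: [0.0, -0.5, -0.6]
opening: 1.003
```

Emit:
drive_tool(targets="-0.01 0.04 0 0 0 0;-0.016 0.063 0 0 0 0;-0.016 0.063 0 0 0 0;-0.016 0.063 0 0 0 0")

```text
t: 7.22
eef_pos: [427.5, 316.5, 178.1]
tool_rot: [-0.164, -3.137, 0.001]
wrist_force: [-0.3, -0.9, 0.5]
opening: 0.999
```

```bash
python3 look.py w5; python3 - <<'E'
from h import *
im=cv2.imread("pics/w5.png")[:,:,::-1].copy(); m=dict(np.load("pics/w5.npz"));H=hsv(im);h,s,v=[H[...,i].astype(int) for i in range(3)]
for a,c,b in blobs((h>5)&(h<20)&(s>190)&(v>60),200): print(a,c,quad(b)[0],onz(m,quad(b)[0][0],40).round(1))
E
```

```text
7.225 [427.5 316.5 178.1] 84.0303354877264 0.9989743435732051 [-0.3 -0.9  0.5] [ 0.52  0.15 -0.3   1.12 -0.    0.62]
647 [254.  175.2] ((253.93814086914062, 174.63916015625), (35.94325637817383, 24.368310928344727), 23.96249008178711) [[422. 319.  40.]]
```

View pics/w5.png

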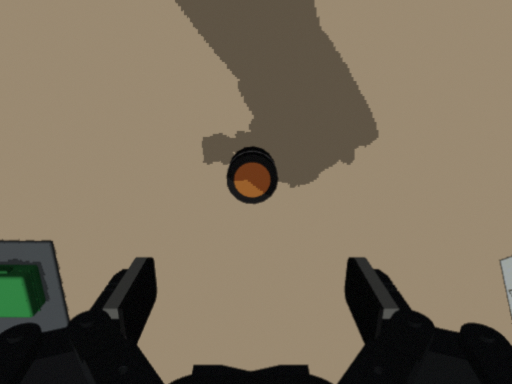

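The pot's orange disc is centred at about (252,180), half in shadow, so my mask missed part of it. I'll measure it properly.

```bash
python3 - <<'E'
from h import *
im=cv2.imread("pics/w5.png")[:,:,::-1].copy(); m=dict(np.load("pics/w5.npz"));H=hsv(im);h,s,v=[H[...,i].astype(int) for i in range(3)]
for a,c,b in blobs((s>150)&(v>40)&(h<25),200): print(a,c,quad(b)[0],onz(m,quad(b)[0][0],40).round(1))
a,c,b=[q for q in blobs((v<45),200) if abs(q[1][0]-252)<20 and q[1][1]<220][0]; print(a,c,quad(b)[0])
E
```

```text
1054 [251.8 179.3] ((251.5, 179.5), (35.0, 37.0), 90.0) [[426.2 316.4  40. ]]
1164 [252.  170.5] ((252.0, 174.5), (55.0, 50.0), 90.0)
```

Emit:
drive_tool(targets="-0.001 -0.001 -0.06 0 0 0;-0.001 -0.001 -0.12 0 0 0;-0.001 -0.001 -0.16 0 0 0;-0.001 -0.001 -0.168 0 0 0;-0.001 -0.001 -0.168 0 0 0")

```text
t: 7.9
eef_pos: [427.2, 315.8, 10.8]
tool_rot: [0.165, 3.137, 0.0]
wrist_force: [0.8, -1.0, 0.5]
opening: 0.999
```

Emit:
drive_tool(targets="0 0 0 0 0 0;0 0 0 0 0 0;0 0 0 0 0 0;0 0 0 0 0 0;0 0 0 0 0 0", jaw=1)

```text
t: 8.52
eef_pos: [428.1, 317.2, 12.3]
tool_rot: [0.163, 3.134, 0.003]
wrist_force: [-0.8, -1.2, 5.9]
opening: 0.524
```

Emit:
drive_tool(targets="0 0 0.05 0 0 0;0 0 0.1 0 0 0;0.029 -0.046 0.11 0 0 0;0.058 -0.092 0.11 0 0 0;0.087 -0.138 0.11 0 0 0")

```text
t: 9.15
eef_pos: [514.4, 177.2, 121.4]
tool_rot: [0.162, 3.136, 0.001]
wrist_force: [0.8, 1.0, -1.4]
opening: 0.519
```

Emit:
drive_tool(targets="0.029 -0.046 0 0 0 0;0.058 -0.092 0 0 0 0;0.088 -0.139 0 0 0 0;0.088 -0.139 0 0 0 0;0.088 -0.139 0 0 0 0")

```text
t: 9.78
eef_pos: [600.9, 39.3, 120.3]
tool_rot: [-0.164, -3.136, -0.001]
wrist_force: [-0.2, 0.4, -1.9]
opening: 0.525
```

```bash
python3 look.py w6
```

```text
9.775 [600.9  39.3 120.3] 84.01422708491569 0.5253228858557586 [-0.2  0.4 -1.9] [-0.04  0.32 -0.22  1.04  0.    0.06]
```

View pics/w6.png

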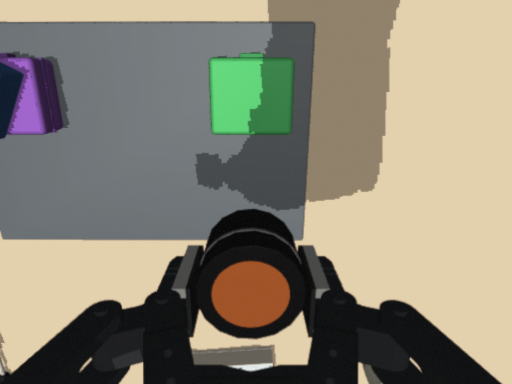

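The view shows the green case top from (211,58) to (293,133), square to the image. The pot at (251,293) is lined up with it in column.

```bash
python3 - <<'E'
from h import *
m=dict(np.load("pics/w6.npz"))
X=onz(m,[(211,58),(293,58),(293,133),(211,133)],34); print(X.round(1).tolist(),X.mean(0)); print(onz(m,[(250.5,293)],121-12+40))
X=onz(m,[(0,22),(313,22),(303,239),(5,239)],6); print(X.round(1).tolist())
E
```

```text
[[500.9, 23.3, 34.0], [506.4, 75.5, 34.0], [554.2, 72.4, 34.0], [548.3, 16.5, 34.0]] [527.45281846  46.92897669  34.        ]
[[597.91062978  38.35973132 149.        ]]
[[459.9, -123.0, 6.0], [483.2, 94.4, 6.0], [650.0, 78.4, 6.0], [623.3, -176.3, 6.0]]
```

Emit:
drive_tool(targets="0 0 -0.05 0 0 0;0 0 -0.09 0 0 0;0 0 -0.102 0 0 0;0 0 -0.103 0 0 0;0 0 -0.103 0 0 0")

```text
t: 10.45
eef_pos: [601.6, 40.2, 18.4]
tool_rot: [0.161, 3.136, 0.001]
wrist_force: [-2.0, 1.2, 1.9]
opening: 0.521
```

Emit:
drive_tool(targets="0 0 -0.001 0 0 0;0 0 -0.001 0 0 0;0 0 -0.001 0 0 0")

```text
t: 10.82
eef_pos: [601.6, 40.2, 18.3]
tool_rot: [0.162, 3.137, 0.002]
wrist_force: [-4.2, 2.0, 9.5]
opening: 0.52
```

Emit:
drive_tool(targets="0 0 0 0 0 0;0 0 0 0 0 0;0 0 0 0 0 0;0 0 0 0 0 0", jaw=-1)

```text
t: 11.32
eef_pos: [601.5, 39.2, 16.1]
tool_rot: [-0.163, -3.137, 0.0]
wrist_force: [0.4, -0.0, 0.5]
opening: 1.0
```

Emit:
drive_tool(targets="0 0 0.05 0 0 0;0 0 0.1 0 0 0;0 0 0.16 0 0 0;0 0 0.16 0 0 0")

```text
t: 11.82
eef_pos: [606.2, 39.0, 182.8]
tool_rot: [0.163, 3.125, 0.0]
wrist_force: [-0.1, -0.9, -0.5]
opening: 0.997
```

```bash
python3 look.py w7;  python3 - <<'E'
from h import *
im=cv2.imread("pics/w7.png")[:,:,::-1].copy(); m=dict(np.load("pics/w7.npz"));H=hsv(im);h,s,v=[H[...,i].astype(int) for i in range(3)]
for a,c,b in blobs((s>150)&(v>40)&(h<25),200): print(a,c,quad(b)[0],onz(m,quad(b)[0][0],46).round(1))
for a,c,b in blobs((s>120)&(v>40)&(h>45)&(h<80),200): print(a,c,quad(b)[0],onz(m,quad(b)[0][0],34).round(1))
E
```

```text
11.825 [606.2  39.  182.8] 84.04006988318635 0.9972267371920979 [-0.1 -0.9 -0.5] [-0.04  0.27 -0.14  1.15 -0.    0.06]
1088 [250.8 172.3] ((250.5, 172.5), (35.0, 37.0), 90.0) [[599.8  38.7  46. ]]
4126 [250.5  82.6] ((250.5, 81.5), (65.0, 67.0), 90.0) [[525.2  46.5  34. ]]
```

View pics/w7.png

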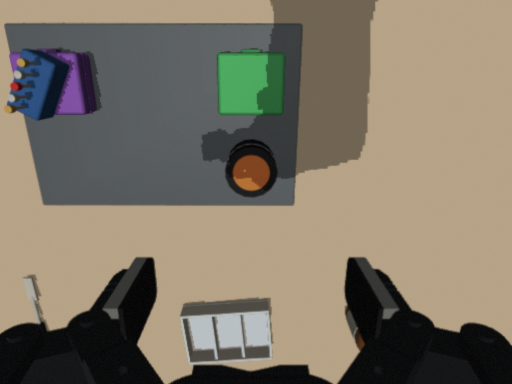

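The pot stands at (251,172) directly behind the green case, upright. The bottle and knife weren't touched. On to the tin.

Emit:
drive_tool(targets="-0.023 -0.05 0 0 0 0;-0.046 -0.1 0 0 0 0;-0.069 -0.15 0 0 0 0;-0.092 -0.2 0 0 0 0;-0.115 -0.25 0 0 0 0")

```text
t: 12.5
eef_pos: [484.3, -211.5, 174.2]
tool_rot: [-0.163, -3.134, -0.003]
wrist_force: [0.7, -0.6, -0.1]
opening: 1.001
```

Emit:
drive_tool(targets="-0.023 -0.05 0 0 0 0;-0.042 -0.094 0 0 0 0;-0.042 -0.094 0 0 0 0;-0.042 -0.094 0 0 0 0")

```text
t: 13.0
eef_pos: [443.6, -303.8, 174.7]
tool_rot: [-0.164, -3.135, -0.004]
wrist_force: [-0.4, 0.7, -0.6]
opening: 0.996
```

```bash
python3 look.py w8;  python3 - <<'E'
from h import *
im=cv2.imread("pics/w8.png")[:,:,::-1].copy(); m=dict(np.load("pics/w8.npz"));H=hsv(im);h,s,v=[H[...,i].astype(int) for i in range(3)]
for a,c,b in blobs((h>98)&(h<125)&(s>140)&(v>40),200): print(a,c,quad(b)[0],onz(m,quad(b)[0][0],22).round(1))
E
```

```text
13.0 [ 443.6 -303.8  174.7] 84.01328013982081 0.9964313766130982 [-0.4  0.7 -0.6] [-0.72  0.16 -0.29  1.12  0.   -0.62]
458 [248.9 176.4] ((249.00001525878906, 176.5), (23.33452033996582, 23.33452033996582), 45.0) [[ 443.2 -305.8   22. ]]
1188 [464.2 237. ] ((465.0443420410156, 238.124755859375), (26.472665786743164, 59.16618347167969), 39.47245788574219) [[ 528.6 -100.    22. ]]
```

View pics/w8.png

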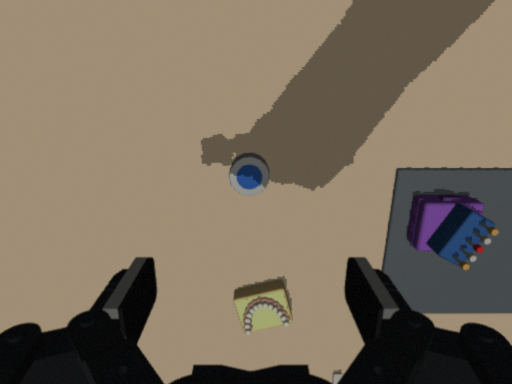

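The tin is at (249,176), with the cast at (263,308) beyond it. Descending on the tin.

Emit:
drive_tool(targets="-0.001 -0.001 -0.06 0 0 0;-0.001 -0.001 -0.12 0 0 0;-0.001 -0.001 -0.16 0 0 0;-0.001 -0.001 -0.172 0 0 0;-0.001 -0.001 -0.172 0 0 0")

```text
t: 13.68
eef_pos: [443.7, -304.8, 4.1]
tool_rot: [-0.161, -3.137, -0.001]
wrist_force: [0.3, -1.0, 0.5]
opening: 0.997
```

Emit:
drive_tool(targets="0 0 0 0 0 0;0 0 0 0 0 0;0 0 0 0 0 0;0 0 0 0 0 0;0 0 0 0 0 0", jaw=1)

```text
t: 14.3
eef_pos: [444.7, -306.9, 6.1]
tool_rot: [0.163, 3.135, -0.003]
wrist_force: [-0.9, 0.6, 6.4]
opening: 0.419
```

Emit:
drive_tool(targets="0 0 0.05 0 0 0;0 0 0.11 0 0 0;0.021 0.046 0.13 0 0 0;0.044 0.096 0.13 0 0 0;0.067 0.146 0.13 0 0 0")

```text
t: 14.92
eef_pos: [511.5, -158.9, 135.7]
tool_rot: [0.165, 3.135, -0.001]
wrist_force: [1.1, 0.0, -1.8]
opening: 0.419
```

Emit:
drive_tool(targets="0.023 0.05 0 0 0 0;0.046 0.1 0 0 0 0;0.069 0.15 0 0 0 0;0.09 0.199 0 0 0 0;0.09 0.199 0 0 0 0")

```text
t: 15.55
eef_pos: [601.8, 42.3, 134.8]
tool_rot: [0.156, 3.136, 0.001]
wrist_force: [0.4, 0.3, -0.2]
opening: 0.42
```

Emit:
drive_tool(targets="0 0 -0.03 0 0 0;0 0 -0.06 0 0 0;0 0 -0.06 0 0 0;0 0 -0.06 0 0 0")

```text
t: 16.05
eef_pos: [600.9, 38.5, 75.3]
tool_rot: [0.165, 3.136, -0.0]
wrist_force: [1.6, -0.7, 0.2]
opening: 0.417
```

```bash
python3 look.py w9
```

```text
16.05 [600.9  38.5  75.3] 83.9909070479956 0.41723764041232253 [ 1.6 -0.7  0.2] [-0.04  0.36 -0.27  0.95 -0.    0.06]
```

View pics/w9.png

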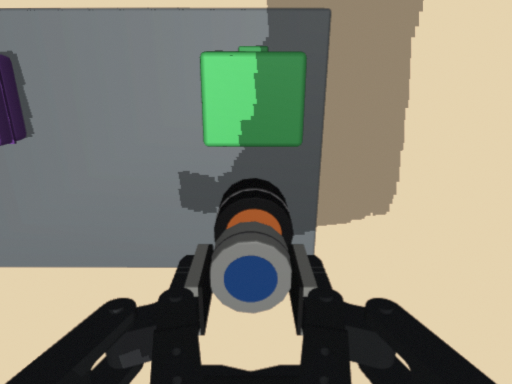

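```bash
python3 - <<'E'
from h import *
im=cv2.imread("pics/w9.png")[:,:,::-1].copy(); m=dict(np.load("pics/w9.npz"));H=hsv(im);h,s,v=[H[...,i].astype(int) for i in range(3)]
for a,c,b in blobs((h>98)&(h<125)&(s>140)&(v>40),200): print(a,c,quad(b)[0],onz(m,quad(b)[0][0],91).round(1))
b=(s>150)&(v>40)&(h<25); a,c,b=max(blobs(b,50),key=lambda q:q[0])
pts=onz(m,np.argwhere(b)[:,::-1],46); print('orange extents', pts.min(0),pts.max(0))
# upper arc of orange disc: per column topmost pixel, fit circle with known? print
cols=np.where(b.any(0))[0]; P=onz(m,[(x,np.argmax(b[:,x])) for x in cols],46)[:,:2]
A=np.c_[2*P,np.ones(len(P))]; q=np.linalg.lstsq(A,(P**2).sum(1),rcond=None)[0]; print('circle',q[:2],np.sqrt(q[2]+q[:2]@q[:2]))
im7=cv2.imread("pics/w7.png")[:,:,::-1].copy()
E
```

```text
1887 [250.2 278.4] ((250.0, 278.5), (45.0, 52.0), 90.0) [[599.6  37.2  91. ]]
orange extents [584.15476467  24.03564342  46.        ] [601.61844323  55.04918216  46.        ]
circle [600.59766563  38.86957249] 16.296609241859407
```

Tin is within about 2 mm of the pot centre. I'll nudge it by 1 mm and lower it.

Emit:
drive_tool(targets="0.001 0.001 -0.01 0 0 0;0.001 0.001 -0.018 0 0 0;0.001 0.001 -0.022 0 0 0;0.001 0.001 -0.023 0 0 0;0.001 0.001 -0.023 0 0 0")

```text
t: 16.73
eef_pos: [601.1, 40.2, 52.2]
tool_rot: [-0.163, -3.137, 0.0]
wrist_force: [-2.9, -0.2, 6.7]
opening: 0.419
```

Emit:
drive_tool(targets="0 0 0 0 0 0;0 0 0 0 0 0;0 0 -0.001 0 0 0;0 0 -0.001 0 0 0")

```text
t: 17.23
eef_pos: [601.2, 40.2, 52.2]
tool_rot: [-0.163, -3.137, 0.001]
wrist_force: [-5.1, 0.3, 12.3]
opening: 0.416
```

Contact is confirmed, so I'm releasing and rising.

Emit:
drive_tool(targets="0 0 0.001 0 0 0;0 0 0.001 0 0 0;0 0 0.001 0 0 0;0 0 0.001 0 0 0", jaw=-1)

```text
t: 17.73
eef_pos: [601.3, 40.2, 51.0]
tool_rot: [-0.163, -3.137, 0.0]
wrist_force: [0.5, 0.4, 0.3]
opening: 1.001
```

Emit:
drive_tool(targets="0 0 0.03 0 0 0;0 0 0.08 0 0 0;0 0 0.13 0 0 0;0 0 0.13 0 0 0;0 0 0.13 0 0 0")

```text
t: 18.35
eef_pos: [601.2, 40.2, 181.0]
tool_rot: [-0.163, -3.137, 0.0]
wrist_force: [0.1, 0.3, -0.2]
opening: 1.002
```

```bash
python3 look.py w10; python3 - <<'E'
from h import *
im=cv2.imread("pics/w10.png")[:,:,::-1].copy(); m=dict(np.load("pics/w10.npz"));H=hsv(im);h,s,v=[H[...,i].astype(int) for i in range(3)]
for a,c,b in blobs((h>98)&(h<125)&(s>140)&(v>40),200): print(a,c,quad(b)[0],onz(m,quad(b)[0][0],68).round(1))
E
```

```text
18.35 [601.2  40.2 181. ] 84.0439256791313 1.0019083927731003 [ 0.1  0.3 -0.2] [-0.04  0.27 -0.15  1.16 -0.    0.06]
1690 [36.7 91.3] ((32.295867919921875, 91.25276184082031), (43.5833625793457, 62.90065383911133), 25.25316047668457) [[ 508.  -113.2   68. ]]
589 [250.4 188.5] ((250.5, 188.5), (25.0, 27.0), 90.0) [[600.   39.3  68. ]]
```

View pics/w10.png

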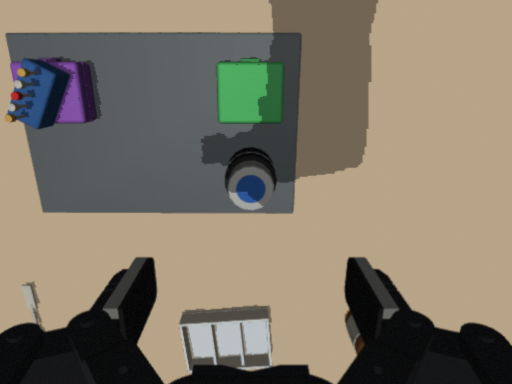

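The tin is centred on the pot, with its blue disc at (250,188) and offset below 1 mm. Cast next.

Emit:
drive_tool(targets="0 -0.05 0 0 0 -10;0 -0.1 0 0 0 -20;0 -0.15 0 0 0 -30;0 -0.2 0 0 0 -40;0 -0.25 0 0 0 -50")

```text
t: 19.02
eef_pos: [599.9, -210.7, 178.7]
tool_rot: [-1.48, -2.766, 0.0]
wrist_force: [0.8, 0.4, 0.1]
opening: 1.001
```

Emit:
drive_tool(targets="-0.003 -0.05 0 0 0 -10;-0.006 -0.094 0 0 0 -20;-0.006 -0.094 0 0 0 -26;-0.006 -0.094 0 0 0 -26;-0.006 -0.094 0 0 0 -26")

```text
t: 19.65
eef_pos: [594.8, -302.9, 179.9]
tool_rot: [-2.056, -2.372, 0.001]
wrist_force: [0.3, -0.1, -0.3]
opening: 0.998
```

```bash
python3 look.py w11; python3 - <<'E'
from h import *
im=cv2.imread("pics/w11.png")[:,:,::-1].copy(); m=dict(np.load("pics/w11.npz"));H=hsv(im);h,s,v=[H[...,i].astype(int) for i in range(3)]
for a,c,b in blobs((h>22)&(h<40)&(s>60)&(v>40),200): print(a,c,quad(b)[0],onz(m,quad(b)[0][0],22).round(1),onz(m,cv2.boxPoints(quad(b)[0]),22).round(1).tolist())
E
```

```text
19.65 [ 594.8 -302.9  179.9] 8.162988145252342 0.9977617394547051 [ 0.3 -0.1 -0.3] [-0.57  0.38  0.01  1.2   0.    0.86]
869 [262.2 178.7] ((258.0, 180.49998474121094), (33.99999237060547, 42.99999237060547), -0.0) [[ 600.8 -310.    22. ]] [[587.8, -333.7, 22.0], [582.1, -291.7, 22.0], [613.2, -287.3, 22.0], [620.2, -329.0, 22.0]]
305 [238.4 194.5] ((240.05133056640625, 195.64671325683594), (46.20947265625, 22.7131290435791), 40.46222686767578) [[ 586.  -327.4   22. ]] [[561.7, -324.4, 22.0], [573.5, -305.5, 22.0], [610.7, -330.4, 22.0], [599.2, -350.3, 22.0]]
```

View pics/w11.png

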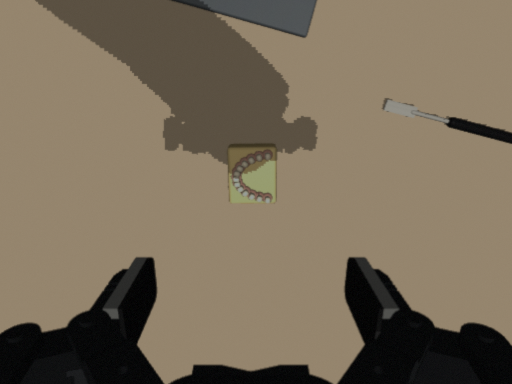

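The cast's top face spans columns 229–277 and rows 148–202, so its centre is about (253,175). It's square to the jaws, and the knife at (445,118) is well clear.

```bash
python3 - <<'E'
from h import *
m=dict(np.load("pics/w11.npz")); X=onz(m,[(229.5,148.5),(276.5,148.5),(276.5,202.5),(229.5,202.5)],22);print(X.round(1).tolist(),X.mean(0))
E
```

```text
[[570.4, -283.5, 22.0], [613.0, -277.4, 22.0], [621.7, -329.3, 22.0], [576.9, -335.8, 22.0]] [ 595.49809342 -306.50034529   22.        ]
```

Emit:
drive_tool(targets="0 -0.0025 -0.06 0 0 0;0 -0.0025 -0.12 0 0 0;0 -0.0025 -0.165 0 0 0;0 -0.0025 -0.177 0 0 0;0 -0.0025 -0.177 0 0 0")

```text
t: 20.32
eef_pos: [595.5, -305.8, 4.3]
tool_rot: [-2.059, -2.372, 0.0]
wrist_force: [-0.3, -0.5, 0.2]
opening: 0.999
```

Emit:
drive_tool(targets="0 0 0 0 0 0;0 0 0 0 0 0;0 0 0 0 0 0;0 0 0 0 0 0;0 0 0 0 0 0", jaw=1)

```text
t: 20.95
eef_pos: [597.3, -307.5, 6.9]
tool_rot: [2.057, 2.368, 0.001]
wrist_force: [0.1, 0.7, 6.5]
opening: 0.524
```

Emit:
drive_tool(targets="0 0 0.05 0 0 0;0 0 0.1 0 0 0;-0.01 0.035 0.14 0 0 -4;-0.024 0.085 0.14 0 0 -10;-0.038 0.134 0.14 0 0 -14")

```text
t: 21.58
eef_pos: [557.4, -171.4, 145.5]
tool_rot: [2.336, 2.098, 0.002]
wrist_force: [0.5, 1.0, -2.2]
opening: 0.519
```

Emit:
drive_tool(targets="-0.013 0.045 0 0 0 0;-0.026 0.09 0 0 0 0;-0.038 0.135 0 0 0 0;-0.038 0.135 0 0 0 0;-0.038 0.135 0 0 0 0")

```text
t: 22.2
eef_pos: [519.7, -37.5, 144.6]
tool_rot: [2.333, 2.103, 0.0]
wrist_force: [0.2, 0.0, -2.0]
opening: 0.523
```

Emit:
drive_tool(targets="0 0 -0.05 0 0 0;0 0 -0.08 0 0 0;0 0 -0.09 0 0 0;0 0 -0.09 0 0 0;0 0 -0.09 0 0 0")

```text
t: 22.82
eef_pos: [521.1, -38.0, 55.8]
tool_rot: [2.333, 2.101, 0.003]
wrist_force: [-0.4, 0.1, -2.0]
opening: 0.52
```

```bash
python3 look.py w12; python3 -c "
from h import *
cv2.imwrite('pics/t12.png',cv2.resize(env.read_camera('top')[150:270,190:340,::-1],None,fx=5,fy=5))"
```

```text
22.825 [521.1 -38.   55.8] -5.992403821390876 0.5202186167136722 [-0.4  0.1 -2. ] [-0.2   0.25 -0.46  0.85 -0.    1.48]
```

View pics/w12.png

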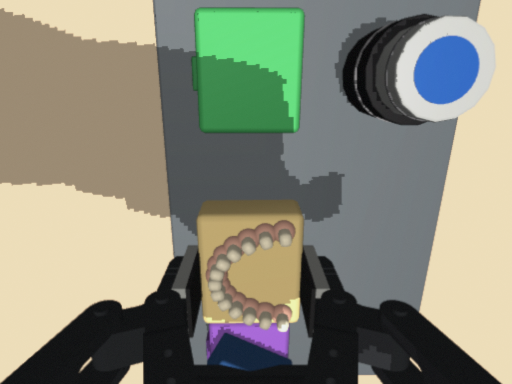

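View pics/t12.png

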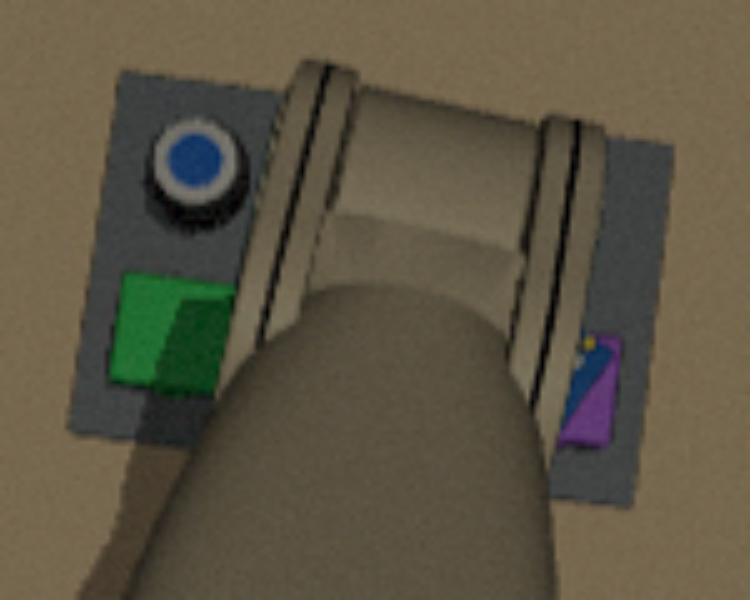

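The wrist view shows the cast at (250,262) in the jaws, square to the tile and in line with the green case (250,70). The top view is mostly blocked by the arm. Lowering.

Emit:
drive_tool(targets="-0.001 0 -0.02 0 0 0;-0.001 0 -0.035 0 0 0;-0.001 0 -0.041 0 0 0;-0.001 0 -0.043 0 0 0;-0.001 0 -0.043 0 0 0")

```text
t: 23.55
eef_pos: [517.9, -37.1, 12.9]
tool_rot: [-2.333, -2.102, 0.002]
wrist_force: [-5.5, 1.2, 11.6]
opening: 0.524
```

Emit:
drive_tool(targets="0 0 0 0 0 0;0 0 -0.001 0 0 0;0 0 -0.001 0 0 0;0 0 -0.001 0 0 0")

```text
t: 24.05
eef_pos: [517.9, -37.1, 12.9]
tool_rot: [-2.333, -2.103, 0.002]
wrist_force: [-8.4, 2.3, 19.3]
opening: 0.518
```

Cast is on the tile. Releasing, rising, and backing off for the final views.

Emit:
drive_tool(targets="0 0 0.001 0 0 0;0 0 0.001 0 0 0;0 0 0.001 0 0 0;0 0 0.001 0 0 0", jaw=-1)

```text
t: 24.55
eef_pos: [518.4, -37.3, 11.1]
tool_rot: [-2.334, -2.103, 0.0]
wrist_force: [-1.3, -0.5, -0.1]
opening: 1.0
```

Emit:
drive_tool(targets="0 0 0.04 0 0 0;0 0 0.09 0 0 0;0 0 0.15 0 0 0;0 0 0.2 0 0 0;0 0 0.22 0 0 0")

```text
t: 25.18
eef_pos: [520.5, -37.7, 235.2]
tool_rot: [2.33, 2.1, 0.006]
wrist_force: [0.5, -0.2, 0.3]
opening: 1.0
```

Emit:
drive_tool(targets="0 0 0 0 0 0;0 0 0 0 0 0")

```text
t: 25.42
eef_pos: [517.5, -37.1, 229.8]
tool_rot: [-2.332, -2.102, 0.002]
wrist_force: [-0.3, 0.4, 0.5]
opening: 1.0
```

```bash
python3 look.py w13
```

```text
25.425 [517.5 -37.1 229.8] -5.958331843658925 1.0001743416699536 [-0.3  0.4  0.5] [-0.2   0.09 -0.25  1.23  0.    1.48]
```

View pics/w13.png

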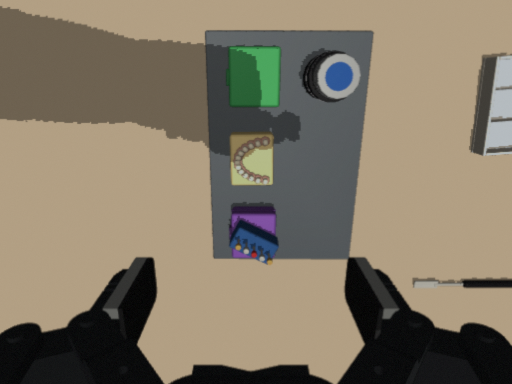

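All four parts are standing. The cast at (252,160) sits between green (255,77) and purple (254,233), and the tin is on the pot at (338,76). I'll move aside for top and scene checks.

Emit:
drive_tool(targets="-0.02 0.06 0 0 0 0;-0.04 0.12 0 0 0 0;-0.06 0.18 0 0 0 0;-0.08 0.24 0 0 0 0;-0.1 0.3 0 0 0 0")

```text
t: 26.1
eef_pos: [417.9, 260.4, 229.5]
tool_rot: [-2.334, -2.102, 0.004]
wrist_force: [1.5, 0.1, -0.4]
opening: 1.003
```

Emit:
drive_tool(targets="-0.01 0.06 0 0 0 0;-0.02 0.1 0 0 0 0;-0.02 0.1 0 0 0 0;-0.02 0.1 0 0 0 0")

```text
t: 26.6
eef_pos: [398.9, 358.3, 229.8]
tool_rot: [2.334, 2.103, -0.005]
wrist_force: [-0.3, 0.4, 0.5]
opening: 0.999
```

```bash
python3 - <<'E'
from h import *
m=dict(np.load("pics/w13.npz"))
g=onz(m,[(230,47),(279,47),(279,106),(230,106)],34).mean(0)
c=onz(m,[(230.5,137),(273,137),(273,186),(230.5,186)],28).mean(0); print('wrist g,cast',g.round(1),c.round(1))
t=env.read_camera("top"); s=env.read_camera("scene")
H=hsv(t);h,sa,v=[H[...,i].astype(int) for i in range(3)]; mt=env.camera_model("top")
a=np.clip(t[80:270,170:360,::-1]*1.5,0,255).astype(np.uint8); cv2.imwrite("pics/t14.png",cv2.resize(a,(600,600),interpolation=cv2.INTER_CUBIC))
cv2.imwrite("pics/s14.png",cv2.resize(s[120:330,80:330,::-1],None,fx=2.8,fy=2.8,interpolation=cv2.INTER_CUBIC))
for k,mk,z in(("green",(h>50)&(h<75)&(sa>150)&(v>60),34),("blue",(h>98)&(h<125)&(sa>120)&(v>40),0),("cast",(h>22)&(h<40)&(sa>50)&(v>50),28)):
    for ar,ce,b in blobs(mk,20): print(k,ar,ce,[(zz,onz(mt,ce,zz)[0,:2].round(1).tolist()) for zz in((z,) if z else (58,68))])
E
```

```text
wrist g,cast [527.9  46.   34. ] [516.6 -38.4  28. ]
green 537 [224.9 216.5] [(34, [527.8, 47.2])]
blue 83 [228.6 181.6] [(58, [602.9, 40.6]), (68, [601.3, 40.2])]
blue 202 [301.2 225.7] [(58, [510.6, -120.5]), (68, [509.9, -119.3])]
cast 49 [180.1   5. ] [(28, [1042.1, 177.2])]
cast 78 [196.1   7.9] [(28, [1034.6, 137.4])]
cast 32 [204.2   2.4] [(28, [1050.0, 118.3])]
cast 1136 [257.9  13.3] [(28, [1023.7, -13.8])]
cast 133 [360.    8.5] [(28, [1049.0, -264.9])]
cast 139 [164.5  13.1] [(28, [1019.6, 214.1])]
cast 21 [320.1   5. ] [(28, [1052.9, -165.7])]
cast 41 [329.6  10.2] [(28, [1039.8, -189.0])]
cast 1093 [426.8  23.1] [(28, [1021.1, -433.8])]
cast 30 [110.7  11.2] [(28, [1025.0, 349.2])]
cast 24 [25.1 11.3] [(28, [1030.4, 575.7])]
cast 27 [415.5  10.7] [(28, [1053.3, -406.5])]
cast 43 [142.4  16.3] [(28, [1010.7, 268.2])]
cast 167 [353.2  21.2] [(28, [1013.2, -246.9])]
cast 132 [191.4  20.1] [(28, [1001.4, 146.9])]
cast 23 [312.7  14.9] [(28, [1024.9, -147.3])]
cast 27 [377.5  17.8] [(28, [1026.3, -308.0])]
cast 35 [110.4  19.3] [(28, [1002.8, 347.6])]
cast 117 [317.1  22. ] [(28, [1006.2, -158.0])]
cast 44 [373.8  25.4] [(28, [1005.0, -297.9])]
cast 56 [497.7  23. ] [(28, [1039.5, -627.5])]
cast 22 [93.5 22.5] [(28, [994.5, 389.7])]
cast 25 [330.9  26.2] [(28, [996.7, -191.7])]
cast 32 [347.   27.5] [(28, [995.3, -231.2])]
cast 40 [483.6  35.7] [(28, [999.5, -583.7])]
cast 353 [262.2 222. ] [(28, [518.4, -36.3])]
```

View pics/t14.png

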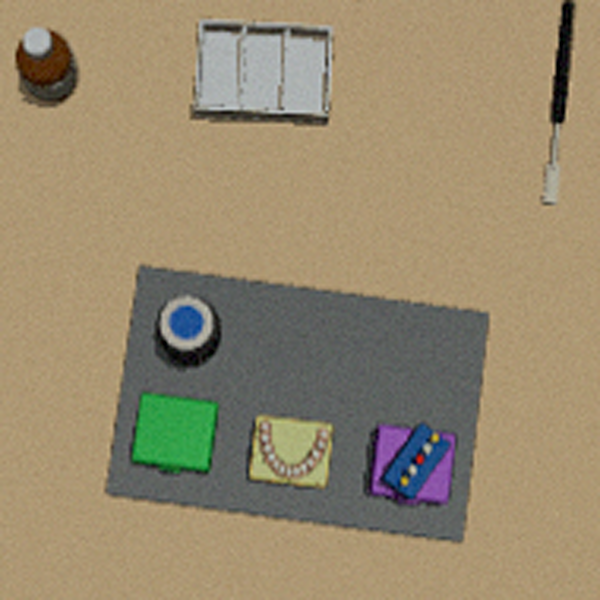

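View pics/s14.png

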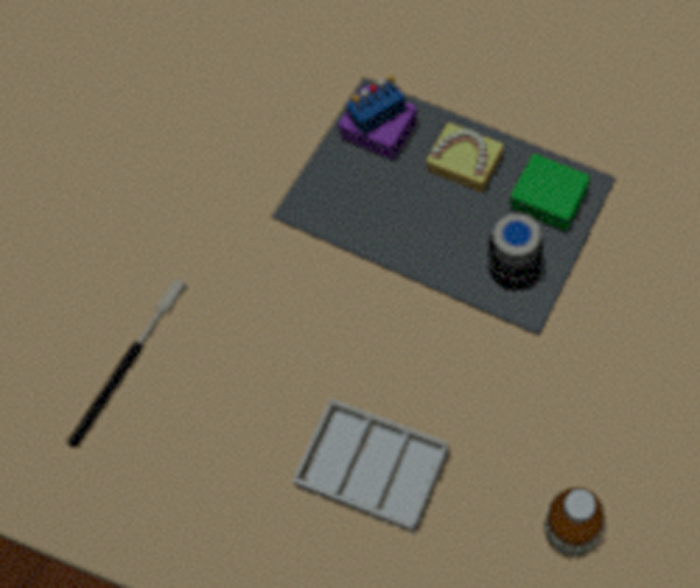

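The top and scene views show everything upright and in place, with the bottle and knife where they started. In the top camera the cast is at (518,-36) against a tile_mid of (519,-37), and the burs are at about (510.6,-120.5) against the purple case at (510,-121.5). The tin is at (601,40) over the pot at (600,39).

```bash
python3 -c "
from h import *
print(env.hand_in())"
```

```text
the job is handed in; nothing more can be done
None
```

I set out the whole job as asked and handed it in at about 27 s of the 99 s allowed. No verdict was reported. The last measurements, good to about 2 mm, all fall well inside the limits:

| Item | Last measurement | Limit |
|---|---|---|
| Cast | 1–3 mm from midway between the cases | 14 mm |
| Pot | about 72 mm behind the green case's centre, less than 1 mm off to the side | 58–88 mm behind, 14 mm sideways |
| Tin | about 1–2 mm from the pot's centre | 10 mm |
| Bur block | about 1–2 mm from the purple case's centre | 14 mm |

The last wrist, top and scene pictures show everything upright and let go, with the arm clear. The bottle and knife look unmoved; I judged that by eye.

No final check failed. The wrist and top cameras disagreed by about 2 mm, for example on the cast. One early measurement of the pot was thrown off by a shadow; I caught it and corrected it before the grasp.

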